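# Shut and lock the plunger compartment

## Task

Using only the fingertips, grasping nothing, push the half-open steel flap of the parts compartment down until it is fully shut; never lift it. Only then set a fingertip in the slot of the brass cam lock and turn it a quarter turn clockwise (seen from above) against its stop, so that the slot's white-marked end points at the green mark. Leave the bushings, flyball weight and dial gauge where they stand, and back away clear of everything.

Things in the scene. Friction and masses are not known exactly. Their poses are not given: they have to be found in the camera images.
- flap (a joint): opening angle (rad) of the grey steel flap that covers the compartment: 0 fully shut (flap level, against a firm stop), grows as its robot-side edge rises. The flap is a 236 x 300 x 4 mm plate (240 mm from the hinge line to its free edge) on an 80 mm high fixed grey steel box standing on the shelf. Its stiff hinge holds it at any angle; about 3 to 10 N down on the yellow pad moves it.
- flap_hinge (a point): midpoint of the flap's hinge line, at the top of the box's far side, 80 mm above the shelf. The frame turns with the flap: x points away from the free edge (the free edge is along -x), y along the hinge line, z out of the flap's upper face, which lies at z = +4 mm.
- push_pad (a point): centre of the top of the yellow pad on the flap, the place to push: 40 mm (x) by 60 mm (y), 3 mm thick, 190 mm from the hinge line and 90 mm to +y of its midpoint; moves with the flap (axes as flap_hinge). With the flap shut it is 87 mm above the shelf.
- cam (a joint): angle (rad) of the cam lock turned clockwise seen from above: 0 at its unlocked stop (white-marked slot end at the red mark), 1.571 at its locked stop (white-marked slot end at the green mark, towards the flap's free edge). Turns against a friction of 0.12 N m and stays where left.
- cam_slot (a point): on the cam's turning axis, level with the mouth of its slot, 22 mm above the flap's upper face (106 mm above the shelf when shut). The frame turns with the cam: x along the slot towards its white-marked end, z out of the slot. Slot: 34 mm wide, 80 mm long, 18 mm deep, black floor, across the whole brass disc (88 mm diameter).
- collar (a point): same point as cam_slot but fixed to the flap (axes as flap_hinge), 165 mm from the hinge line and 45 mm to -y of its midpoint: centre of the top of the dark steel collar, 110 mm outside, 92 mm inside, in which the brass cam turns flush, so that it can be turned only from inside its slot. Red mark on the collar's -y side, green mark on its -x side.
- bushing_a_mid (a point): bronze bushing, a plain upright ring, 44 mm outside, 30 mm bore, 34 mm tall, standing loose on the shelf; point at its centre, 17 mm up. Leave alone.
- bushing_b_mid (a point): bronze bushing, a plain upright ring, 44 mm outside, 30 mm bore, 34 mm tall, standing loose on the shelf; point at its centre, 17 mm up. Leave alone.
- flyball_mid (a point): black cast-iron flyball weight, 58 mm diameter with a short stem, 68 mm tall, standing loose on the shelf; point on its axis, 25 mm up. Leave alone.
- gauge_mid (a point): chrome dial gauge lying face up, 58 mm diameter, 23 mm thick, with a 32 mm stem along its +x; point at the centre of its case. Leave alone.

How it is judged:
On the way, in this order (a step that is already met when the one before it is completed fails the run):
1. the flap is pushed fully shut, the cam still unlocked (value of joint flap below 0.03 rad and value of joint cam below 0.5 rad), for 0.2 s.
2. the cam is turned to its locked stop with the flap shut (value of joint flap below 0.03 rad and value of joint cam above 1.48 rad), for 0.2 s.
At the end, for the whole second after the job is handed in: The flap is shut (below 0.03 rad), the cam rests turned to within 5 degrees of its locked stop (above 1.48 rad), and the bushings, flyball weight and gauge are within 15 mm of where they stood (all of step 2 and velocity of joint cam below 0.05 rad/s and distance of each of bushing_a_mid, bushing_b_mid, flyball_mid, gauge_mid from where it was at the start of the episode below 0.015 m); the robot touches nothing.
It fails at once if the flap is lifted further open than it ever stands at the start (above 0.54 rad) (value of joint flap above 0.54 rad).
It fails at once if the cam is turned towards locked while the flap is still open (value of joint flap above 0.08 rad and value of joint cam above 0.5 rad).
It fails at once if a bushing, the flyball weight or the gauge is shifted or lifted by more than 25 mm (distance of any of bushing_a_mid, bushing_b_mid, flyball_mid, gauge_mid from where it was at the start of the episode above 0.025 m).
It also fails if it takes over 45 s, if anything falls off the work surface, if the arm or the gripper's body presses on something with over 40 N, if the wrist force passes 120 N, or if a joint passes its speed limit or range.

## Robot

A 6-joint arm with a two-finger parallel gripper is mounted at the origin on the work surface. World frame = base frame: x ahead of the robot, y to its left, z up, the work surface at z = 0. Lengths are in m, angles in rad, forces in N, time in s.
With the tool pointing down it reaches from about 0.225 to 0.875 m from the base axis. Payload 3.4 kg.
Tool frame: the origin (TCP) lies midway between the tips of the shut fingers; the grasp point (between the pads) lies 19 mm behind it (manip.grip_point_offset is the distance from the TCP to the grasp point, in m); x points along the fingers, y is the direction in which the jaws open and shut, and the axes are right-handed (so a half turn about x gives the same grasp; the last joint's range is limited). The gripper opens to 85 mm and grips with 20 to 120 N. Pads are 22 mm wide; open, the fingers measure 114 mm over their backs; the gripper's body (76 mm by 85 mm) begins 54 mm behind the grasp point. The pads swing forward as they close: fully open they stand 13 mm farther back than shut.
Start: joints at [-0.121, 0.276, 1.505, -0, 1.361, -0.121], TCP at [0.575, -0, 0.231] pointing down, gripper open.
Joint ranges: [-2.89, 2.89], [-0.75, 2.08], [0.22, 2.7], [-1.18, 4.32], [0.11, 2.71], [-2.7, 2.7]. Speed limits (rad/s): [2.57, 2.57, 3.14, 3.14, 3.14, 3.14].

## Interface

Orientations are given as a unit quaternion [w, x, y, z].
In Python, from rig import manip gives the robot as it stands.
- The arm moves only by the shell command python3 -m crank 'ROWS' [FORCE]. ROWS is a JSON object of lists of equal length, an entry for each row: "grip": the opening, from 0 (shut) to 1 (fully open); "slide": the shift along the world's x, y, z in cm, a list of three; "roll": the turn about the world's z in degrees. In form: {"grip": [grip, ...], "slide": [[dx, dy, dz], ...], "roll": [roll, ...]}. A call has 1 to 20 rows; each row is the pose to reach, as a shift and turn from the pose commanded when the call began; what a row does not reach only later rows make up. A row lasts 1/10 s, in which the tool goes at most 50 mm and 8.59 degrees, less where a joint would pass 70% of its speed; a pose out of reach is approached as far as the arm can. A call with a gripper value outside its range is refused whole. The fingers move at their own pace and stop on an object; FORCE is the grip in N (left out, the last holds). Time passes only in rows, so rows that repeat a pose let the fingers close. It gives the time, the measured TCP pose, the force and the opening at its end, in the units of the state.
- manip.get_state(): the state, without advancing time (a new reading comes with each control period).
- manip.get_image(name): name is "scene" or "side" or "wrist"; returns a dict with "frame" (384x512x3 uint8, red, green, blue), "K" (3x3 intrinsics, pixels), "distortion" ([k1, k2, p1, p2, k3] as OpenCV has them; the pictures are not rectified), "R" (3x3) and "t" (3): a world point X has camera coordinates R X + t. Camera axes: x right, y down, z forward; pixel columns grow to the right and rows downward; lengths in m; the calibration is good to about 2 mm. A picture is of the moment at which its call begins. There is no depth.
- manip.sign_off(): hands the job in, once; it reports no verdict.
The state is a dict: "clock": time; "qpos": joint angles; "qd": joint speeds; "effort": joint torques, N m; "position": TCP position; "ee_rot": TCP orientation; "contact_force": force on the tool from outside, world axes, zero at the start; "moment": the same for the moment, N m; "width": finger opening in m.
Only numpy, scipy, OpenCV 4.12 (cv2) and the standard library are available. Lean on these libraries where they do the work, as an engineer would, in place of code of your own. Each camera call takes 0.05 s, during which the arm holds its last target. There are 200 camera calls.

## Working session

There is one attempt and no reset: what is moved stays moved. The work goes in short steps, Python scripts to look and compute and a shell command to move; the robot and the scene stay as the last step left them, time stands still between calls to the robot, and variables do not carry over. Pictures are saved under pics/ and viewed, on a budget of 10 in all, crops included, one or two more only if the job needs it, and the job is handed in when it is done.

```bash
mkdir -p pics; ls
cat > h.py <<'E'
import cv2,numpy as np
from rig import manip
def snap(n,f):
    d=manip.get_image(n); cv2.imwrite('pics/'+f,d['frame'][:,:,::-1]); np.savez('pics/'+f+'.npz',**{k:np.array(d[k]) for k in d}); return d
def ray(d,uv):
    K,D,R,t=[np.array(d[k],float) for k in('K','distortion','R','t')]
    p=cv2.undistortPoints(np.array(uv,float).reshape(-1,1,2),K,D).reshape(-1,2)
    return -R.T@t,(np.c_[p,np.ones(len(p))]@R)
def onz(d,uv,z):
    c,v=ray(d,uv); return c+v*((z-c[2])/v[:,2])[:,None]
def tri(d1,u1,d2,u2):
    c1,v1=ray(d1,u1);c2,v2=ray(d2,u2);o=[]
    for a,b in zip(v1,v2):
        s=np.linalg.lstsq(np.c_[a,-b],c2-c1,rcond=None)[0]
        P,Q=c1+a*s[0],c2+b*s[1]; o.append(np.r_[(P+Q)/2,np.linalg.norm(P-Q)])
    return np.array(o)
def proj(d,X):
    K,D,R,t=[np.array(d[k],float) for k in('K','distortion','R','t')]
    return cv2.projectPoints(np.array(X,float).reshape(-1,1,3),cv2.Rodrigues(R)[0],t,K,D)[0].reshape(-1,2)
E
python3 - <<'E'
from h import *
a=snap('scene','s1.png');b=snap('side','d1.png');w=snap('wrist','w1.png')
for d in(a,b): print(-np.array(d['R']).T@d['t'])
s=manip.get_state();print(s['clock'],s['position'],s['ee_rot'],s['contact_force'],s['width'])
cv2.imwrite('pics/sd1.png',cv2.resize(np.hstack([a['frame'],b['frame']])[:,:,::-1],(800,300)))
E
```

```text
pics
[1.49819132 0.07293609 0.75618292]
[ 0.4460911  -0.50575131  0.76844873]
0.15 [5.74603045e-01 4.72011282e-05 2.30649194e-01] [ 0.49962387  0.49969505  0.50038286 -0.50029775] [-0.59909533 -0.55176002 -0.93384586] 0.08512405899763206
```

View pics/s1.png

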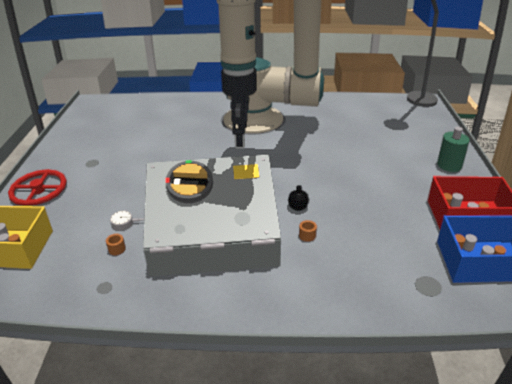

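View pics/d1.png

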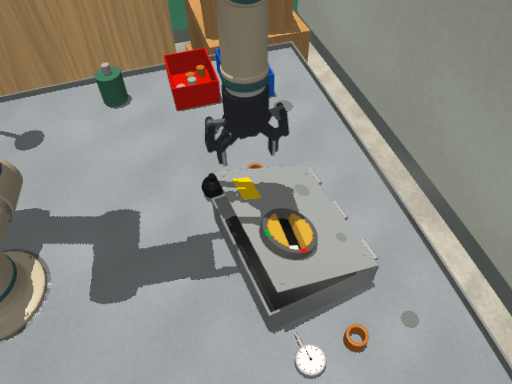

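The scene view (far side, looking back at the robot) shows the box in the middle, with the yellow pad at (246,171) and the cam at (189,181), red mark left and green mark up. The flyball is at (298,198), bushings at (308,231) and (116,243), and the gauge at (121,219). The side view shows the pad at (247,189) and the cam at (290,232), green (268,233), red (304,250).

```bash
cat >> h.py <<'E'
def blob(d,name,box):
    f=np.array(d['frame']);h=cv2.cvtColor(f,cv2.COLOR_RGB2HSV);H,S,V=[h[:,:,i].astype(int) for i in range(3)]
    m={'y':(H>=23)&(H<=33)&(S>170)&(V>90),'b':(H>=10)&(H<=23)&(S>120)&(V>70),'r':((H<6)|(H>174))&(S>150)&(V>90),'g':(H>45)&(H<80)&(S>120)&(V>70),'w':(S<40)&(V>200)}[name]
    x0,y0,x1,y1=box;k=np.zeros_like(m);k[y0:y1,x0:x1]=1;ys,xs=np.nonzero(m&k)
    return np.array([xs.mean(),ys.mean()]),len(xs),(xs.min(),ys.min(),xs.max(),ys.max()) if len(xs) else None
E
python3 - <<'E'
from h import *
a=dict(np.load('pics/s1.png.npz'));b=dict(np.load('pics/d1.png.npz'))
for n,ba,bb in[('y',(225,155,270,185),(225,170,265,205)),('g',(165,155,215,200),(255,205,325,265)),('r',(155,160,200,205),(255,205,325,265)),('b',(160,155,215,205),(255,205,325,265)),('w',(165,165,190,195),(280,235,310,255))]:
    p,q=blob(a,n,ba),blob(b,n,bb);print(n,p,q,tri(a,[p[0]],b,[q[0]]).round(4))
big=lambda f,r:cv2.resize(f[r[1]:r[3],r[0]:r[2],::-1],None,fx=3,fy=3,interpolation=cv2.INTER_CUBIC)
cv2.imwrite('pics/c1.png',np.vstack([big(a['frame'],(130,145,330,240)),np.zeros((5,600,3),np.uint8),big(b['frame'],(195,165,395,265))]))
E
```

```text
y (array([243.48648649, 171.30630631]), 222, (np.int64(234), np.int64(165), np.int64(256), np.int64(177))) (array([246.2877095 , 188.16201117]), 358, (np.int64(233), np.int64(178), np.int64(259), np.int64(199))) [[0.5712 0.0041 0.1505 0.0049]]
g (array([188.46153846, 161.30769231]), 13, (np.int64(186), np.int64(160), np.int64(191), np.int64(162))) (array([266.77777778, 232.55555556]), 27, (np.int64(264), np.int64(230), np.int64(270), np.int64(235))) [[ 0.5718 -0.1274  0.177   0.0015]]
r (array([167.5       , 179.77777778]), 18, (np.int64(166), np.int64(178), np.int64(169), np.int64(182))) (array([303.4516129 , 250.06451613]), 31, (np.int64(300), np.int64(248), np.int64(307), np.int64(252))) [[ 6.261e-01 -1.707e-01  1.599e-01  4.000e-04]]
b (array([188.8733234 , 178.54098361]), 671, (np.int64(171), np.int64(164), np.int64(206), np.int64(194))) (array([290.75693674, 230.35849057]), 901, (np.int64(267), np.int64(213), np.int64(312), np.int64(247))) [[ 0.6191 -0.1223  0.1584  0.0018]]
w (array([176.5, 181. ]), 28, (np.int64(174), np.int64(179), np.int64(179), np.int64(183))) (array([293.65384615, 246.84615385]), 26, (np.int64(290), np.int64(245), np.int64(297), np.int64(248))) [[ 6.148e-01 -1.528e-01  1.488e-01  5.000e-04]]
```

View pics/c1.png

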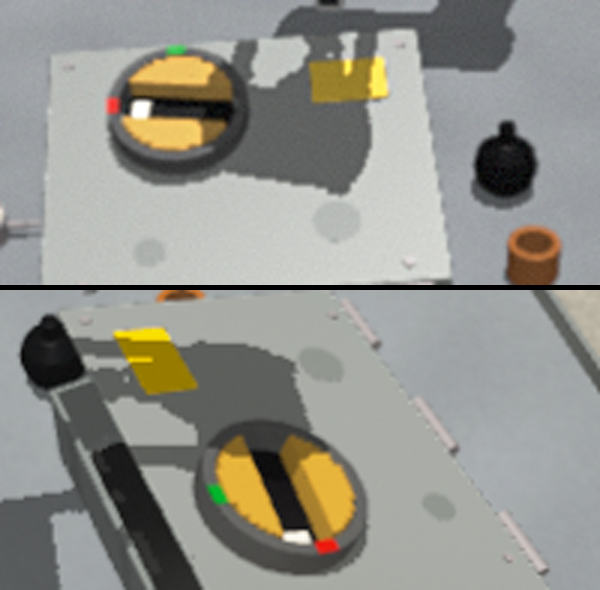

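```bash
cat >> h.py <<'E'
def fk(p,L):
    hx,hy,yaw,th=p;L=np.atleast_2d(np.array(L,float))
    # free edge (-x) rises with th
    c,s=np.cos(th),np.sin(th)
    X=np.c_[L[:,0]*c+L[:,2]*s,L[:,1],-L[:,0]*s+L[:,2]*c]
    C,S=np.cos(yaw),np.sin(yaw)
    return np.c_[hx+X[:,0]*C-X[:,1]*S,hy+X[:,0]*S+X[:,1]*C,.08+X[:,2]]
E
python3 - <<'E'
from h import *
from scipy.optimize import least_squares
a=dict(np.load('pics/s1.png.npz'));b=dict(np.load('pics/d1.png.npz'))
L={'pad':(-.19,.09,.007),'g':(-.2155,-.045,.026),'r':(-.165,-.0955,.026),'e-':(-.24,-.15,.004),'e+':(-.24,.15,.004)}
obs=[(a,'pad',(246.3,171.7)),(a,'g',(188.5,161.3)),(a,'r',(167.5,179.8)),(a,'e-',(146.7,163.5)),(a,'e+',(268.3,155.2)),(b,'pad',(247,188.7)),(b,'g',(266.8,232.6)),(b,'r',(303.5,250.1))]
f=lambda p:np.concatenate([proj(d,fk(p,L[k]))[0]-o for d,k,o in obs])
r=least_squares(f,[.78,-.08,0,.4],loss='soft_l1');print(r.x);print(r.fun if 0 else f(r.x).reshape(-1,2).round(1))
p=r.x;np.save('p.npy',p);q=p.copy();q[3]=0
for n,P in(('now',p),('shut',q)):
    print(n,fk(P,[(-.19,.09,.007),(-.165,-.045,.026),(-.24,.0,.004)]).round(4).tolist())
s=manip.get_state();print(s['position'])
from scipy.spatial.transform import Rotation as Ro
print(Ro.from_quat(s['ee_rot'],scalar_first=True).as_matrix().round(2))
fb=onz(b,[(211,186)],.025);fa=onz(a,[(299,199)],.025);print('flyball',fa,fb)
E
```

```text
[ 0.75976018 -0.05655464  0.13430012  0.33195613]
[[-0.1 -0.2]
 [ 0.3  0.7]
 [-0.1  0.6]
 [ 0.2 -0.6]
 [ 0.4 -0.5]
 [-0.2 -0.8]
 [ 0.5  0.9]
 [-0.   0.4]]
now [[0.572, 0.0089, 0.1485], [0.6196, -0.1209, 0.1584], [0.5362, -0.0868, 0.162]]
shut [[0.5594, 0.0072, 0.087], [0.6023, -0.1232, 0.106], [0.5219, -0.0887, 0.084]]
[5.74603045e-01 4.72011282e-05 2.30649194e-01]
[[-0.  1.  0.]
 [ 0.  0. -1.]
 [-1. -0. -0.]]
flyball [[0.51409543 0.14203972 0.025     ]] [[0.51392382 0.14431111 0.025     ]]
```

```bash
python3 -m crank '{"grip":[0,0,0,0,0,0,0,0,0,0],"slide":[[0,0.4,0],[-0.2,0.8,-1],[-0.3,0.8,-2],[-0.4,0.8,-4],[-0.4,0.8,-6],[-0.4,0.8,-7],[-0.4,0.8,-7],[-0.4,0.8,-7],[-0.4,0.8,-7],[-0.4,0.8,-7]],"roll":[0,0,0,0,0,0,0,0,0,0]}' 30; python3 -c "
from h import *
print(manip.get_state()['contact_force'],manip.get_state()['width'])"
```

```text
clock: 1.15
position: [0.5717, 0.0079, 0.1623]
ee_rot: [0.501, 0.5, 0.499, -0.5]
contact_force: [-0.3, -1.0, 0.6]
width: 0.0001
[-0.31119506 -1.01539587  0.58475436] 0.0001454321055027069
```

```bash
python3 -m crank '{"grip":[0,0,0,0,0,0,0,0,0,0,0,0,0,0,0,0],"slide":[[0,0,-0.5],[-0.1,0,-1],[-0.3,0,-1.5],[-0.4,0,-2],[-0.5,0,-2.5],[-0.6,0,-3],[-0.7,0,-3.5],[-0.8,0,-4],[-0.9,0,-4.5],[-0.9,0,-5],[-1,0,-5.5],[-1,0,-6],[-1,0,-6.3],[-1,0,-6.6],[-1,0,-6.9],[-1,0,-6.9]],"roll":[0,0,0,0,0,0,0,0,0,0,0,0,0,0,0,0]}'
```

```text
clock: 2.75
position: [0.5611, 0.0083, 0.0917]
ee_rot: [0.5, 0.5, 0.5, -0.5]
contact_force: [-0.1, 0.2, -1.2]
width: 0.0003
```

```bash
python3 -m crank '{"grip":[0,0,0,0,0,0,0,0],"slide":[[0,0,-0.2],[0,0,-0.4],[0,0,-0.6],[0,0,-0.7],[0,0,-0.8],[0,0,-0.9],[0,0,-0.9],[0,0,-0.9]],"roll":[0,0,0,0,0,0,0,0]}'
```

```text
clock: 3.55
position: [0.5615, 0.0083, 0.0869]
ee_rot: [0.501, 0.501, 0.499, -0.499]
contact_force: [-7.7, 0.9, 25.1]
width: 0.0004
```

```bash
python3 -m crank '{"grip":[0,0,0,0.35,0.35,0.35,0.35,0.35,0.35,0.35,0.35,0.35,0.35,0.35],"slide":[[0,0,1],[0,0,4],[0,0,8],[0,0,10],[0,2,12],[0,3,12],[0,3,12],[0,3,12],[0,3,12],[0,3,12],[0,3,12],[0,3,12],[0,3,12],[0,3,12]],"roll":[0,0,8,16,24,32,40,48,56,64,72,80,88,97.7]}'
python3 - <<'E'
from h import *
a=snap('scene','s2.png');b=snap('side','d2.png')
big=lambda f,r:cv2.resize(f[r[1]:r[3],r[0]:r[2],::-1],None,fx=3,fy=3,interpolation=cv2.INTER_CUBIC)
cv2.imwrite('pics/c2.png',np.vstack([big(a['frame'],(130,145,330,240)),big(b['frame'],(195,165,395,265))]))
p=np.load('p.npy');p[3]=0
for n,l in(('g',(-.2155,-.045,.026)),('r',(-.165,-.0955,.026)),('w',(-.165,-.08,.017)),('pad',(-.19,.09,.007))):print(n,proj(a,fk(p,l)),proj(b,fk(p,l)))
for n,ba,bb in[('y',(225,155,270,205),(225,170,265,225)),('g',(165,155,215,220),(245,205,325,265)),('r',(155,160,200,215),(255,205,325,285)),('w',(165,165,190,215),(270,235,310,285))]:
    print(n,blob(a,n,ba)[:2],blob(b,n,bb)[:2])
E
```

```text
clock: 4.95
position: [0.5616, 0.0381, 0.2028]
ee_rot: [0.706, -0.043, 0.706, 0.043]
contact_force: [0.6, 0.3, 0.0]
width: 0.0301
g [[191.65876516 181.08045711]] [[257.45332505 257.25969771]]
r [[170.49964658 194.29506864]] [[293.10770522 268.56206479]]
w [[177.32817436 196.8520884 ]] [[289.05761902 264.36843611]]
pad [[246.47975633 189.39068129]] [[242.33069614 208.2448473 ]]
y (array([245.80368098, 189.85889571]), 163) (array([241.97709924, 208.72519084]), 393)
g (array([191.22222222, 180.55555556]), 9) (array([256.6969697 , 257.06060606]), 33)
r (array([170.53846154, 193.84615385]), 13) (array([292.86666667, 268.26666667]), 30)
w (array([179.5, 196. ]), 4) (array([285.1754386 , 265.35087719]), 57)
```

View pics/c2.png

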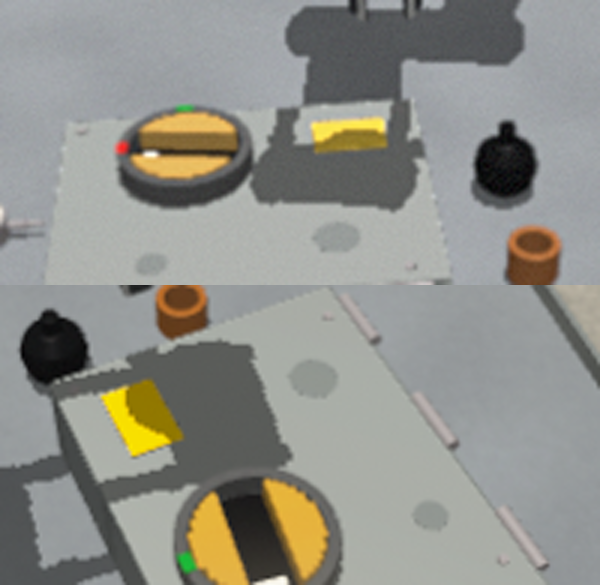

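The flap is level: pad and marks are within 1 px of their shut-position projections. In the crop the slot still points at the red mark. Next I'll move over the cam and down into the slot.

```bash
python3 -m crank '{"grip":[0.35,0.35,0.35,0.35,0.35,0.35,0.35,0.35,0.35,0.35,0.35,0.35,0.35,0.35],"slide":[[1,-4,0],[2,-8,0],[3,-12,-1],[4.05,-16.1,-3],[4.05,-16.1,-6],[4.05,-16.1,-8],[4.05,-16.1,-8.5],[4.05,-16.1,-9],[4.05,-16.1,-9.5],[4.05,-16.1,-10],[4.05,-16.1,-10.4],[4.05,-16.1,-10.8],[4.05,-16.1,-10.8],[4.05,-16.1,-10.8]],"roll":[0,0,0,0,0,0,0,0,0,0,0,0,0,0]}'
python3 - <<'E'
from h import *
a=snap('scene','s3.png');b=snap('side','d3.png')
big=lambda f,r:cv2.resize(f[r[1]:r[3],r[0]:r[2],::-1],None,fx=3,fy=3,interpolation=cv2.INTER_CUBIC)
cv2.imwrite('pics/c3.png',np.vstack([big(a['frame'],(130,145,330,240)),big(b['frame'],(195,205,395,305))]))
E
```

```text
clock: 6.45
position: [0.6016, -0.123, 0.0954]
ee_rot: [0.706, -0.041, 0.706, 0.041]
contact_force: [-0.2, -0.3, -0.3]
width: 0.0297
```

View pics/c3.png

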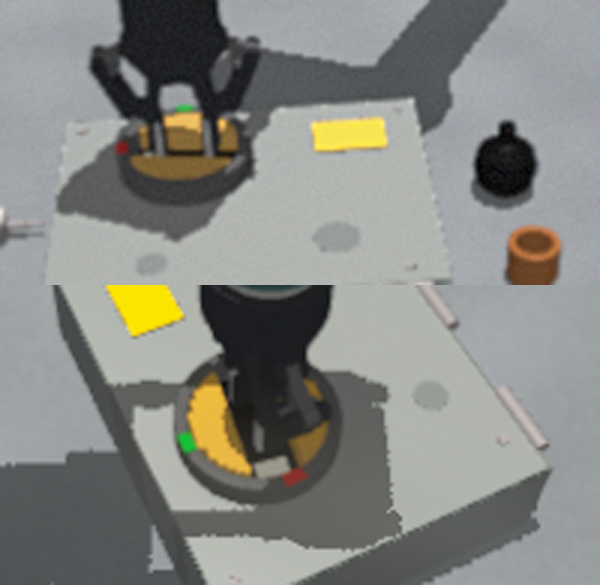

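Both fingertips are in the slot, one each side of its axis, with no contact force. I'll go 4 mm deeper and turn clockwise.

```bash
python3 -m crank '{"grip":[0.35,0.35,0.35,0.35,0.35,0.35,0.35,0.35,0.35,0.35,0.35,0.35,0.35,0.35,0.35,0.35,0.35],"slide":[[0,0,-0.2],[0,0,-0.4],[0,0,-0.4],[0,0,-0.4],[0,0,-0.4],[0,0,-0.4],[0,0,-0.4],[0,0,-0.4],[0,0,-0.4],[0,0,-0.4],[0,0,-0.4],[0,0,-0.4],[0,0,-0.4],[0,0,-0.4],[0,0,-0.4],[0,0,-0.4],[0,0,-0.4]],"roll":[0,0,-6,-12,-18,-24,-30,-36,-42,-48,-54,-60,-66,-72,-78,-84,-90]}'; python3 -c "
from h import *
print(manip.get_state()['moment'])"
```

```text
clock: 8.25
position: [0.6021, -0.1235, 0.0912]
ee_rot: [0.528, 0.471, 0.527, -0.471]
contact_force: [0.6, -2.0, -0.6]
width: 0.0299
[-0.17429144 -0.21239629  0.11024672]
```

```bash
python3 -m crank '{"grip":[0.35,0.35,0.35,0.35,0.35,0.35],"slide":[[0,0,0],[0,0,0],[0,0,0],[0,0,0],[0,0,0],[0,0,0]],"roll":[-4,-8,-11,-13,-14,-14]}'; python3 -c "
from h import *
print(manip.get_state()['moment'],manip.get_state()['contact_force'])"
```

```text
clock: 8.85
position: [0.6021, -0.1236, 0.0913]
ee_rot: [0.467, 0.531, 0.466, -0.531]
contact_force: [2.2, -2.4, -0.7]
width: 0.0301
[-0.34632823 -0.23621919  0.0912103 ] [ 2.16465241 -2.40408606 -0.71787659]
```

```bash
python3 -m crank '{"grip":[0.35,0.35,0.35,0.35],"slide":[[0,0,0],[0,0,0],[0,0,0],[0,0,0]],"roll":[-2,-4,-5,-5]}'; python3 -c "
from h import *
s=manip.get_state();print(s['moment'],s['contact_force'])
a=snap('scene','s4.png');b=snap('side','d4.png')
big=lambda f,r:cv2.resize(f[r[1]:r[3],r[0]:r[2],::-1],None,fx=3,fy=3,interpolation=cv2.INTER_CUBIC)
cv2.imwrite('pics/c4.png',np.vstack([big(a['frame'],(130,145,330,240)),big(b['frame'],(195,205,395,305))]))"
```

```text
clock: 9.25
position: [0.602, -0.1237, 0.0913]
ee_rot: [-0.444, -0.551, -0.443, 0.551]
contact_force: [1.6, -3.4, -1.9]
width: 0.0298
[-0.57844742 -0.38241308  0.70808088] [ 1.60517326 -3.43606557 -1.94933256]
```

View pics/c4.png

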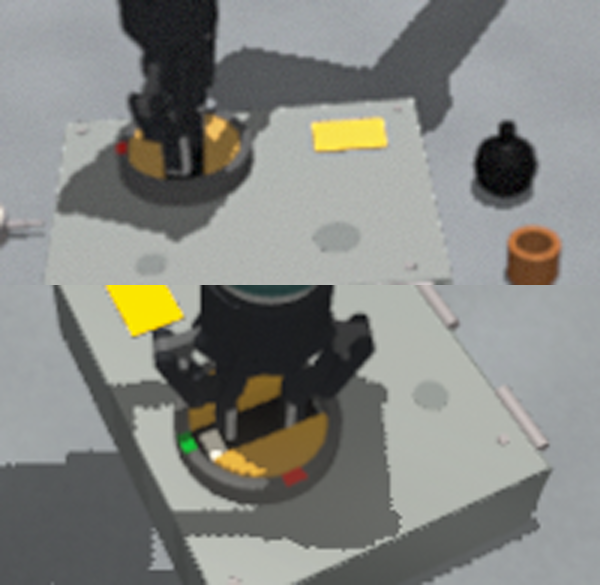

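The z moment jumped from 0.1 to 0.7 N m, well above the cam's friction, and the white end is next to the green mark, so the cam is at its stop. I'll unload, lift and back off.

```bash
python3 -m crank '{"grip":[0.35,0.35,0.35,0.35,0.35,0.35,0.35,0.35,0.35,0.35,0.35,0.35],"slide":[[0,0,0],[0,0,0],[0,0,0],[0,0,1],[0,0,2],[0,0,4],[0,0,8],[-2,2,12],[-5,5,12],[-7,8,12],[-7,8,12],[-7,8,12]],"roll":[4,8,11,11,11,11,11,11,11,11,11,11]}'
python3 - <<'E'
from h import *
s=manip.get_state();print(s['contact_force'])
a=snap('scene','s5.png');b=snap('side','d5.png')
big=lambda f,r:cv2.resize(f[r[1]:r[3],r[0]:r[2],::-1],None,fx=3,fy=3,interpolation=cv2.INTER_CUBIC)
cv2.imwrite('pics/c5.png',np.vstack([big(a['frame'],(130,145,330,240)),big(b['frame'],(195,205,395,305))]))
p=np.load('p.npy');p[3]=0
for n,l in(('g',(-.2155,-.045,.026)),('r',(-.165,-.0955,.026)),('pad',(-.19,.09,.007))):print(n,proj(a,fk(p,l)),proj(b,fk(p,l)))
for n,ba,bb in[('y',(225,155,270,205),(225,170,265,225)),('g',(165,155,215,220),(245,205,325,265)),('r',(155,160,200,215),(255,205,325,285)),('w',(165,165,210,215),(250,235,310,285))]:
    print(n,blob(a,n,ba)[:2],blob(b,n,bb)[:2])
q=blob(b,'w',(250,235,310,285))[0]
C=fk(p,(-.165,-.045,.026))[0]
for z in(.088,.106):
    v=onz(b,[q],z)[0]-C;print(z,v,np.degrees(np.arctan2(v[1],v[0])-p[2])%360-180)
f0=np.load('pics/d1.png.npz')['frame'].astype(int);g0=np.load('pics/s1.png.npz')['frame'].astype(int)
for n,A,B,r in(('gauge side',f0,b['frame'],(290,325,330,380)),('bushA side',f0,b['frame'],(343,320,372,352)),('gauge scene',g0,a['frame'],(108,208,134,230)),('bush scene',g0,a['frame'],(104,233,128,255)),('bushB scene',g0,a['frame'],(298,220,320,242)),('fly scene',g0,a['frame'],(286,184,312,212))):
    print(n,np.abs(A-B)[r[1]:r[3],r[0]:r[2]].mean().round(2))
E
```

```text
clock: 10.55
position: [0.5315, -0.0424, 0.2128]
ee_rot: [0.495, 0.506, 0.493, -0.505]
contact_force: [0.3, -0.5, 0.5]
width: 0.03
[ 0.26422731 -0.46248897  0.45045386]
g [[191.65876516 181.08045711]] [[257.45332505 257.25969771]]
r [[170.49964658 194.29506864]] [[293.10770522 268.56206479]]
pad [[246.47975633 189.39068129]] [[242.33069614 208.2448473 ]]
y (array([245.88484848, 189.90909091]), 165) (array([241.92091837, 208.78826531]), 392)
g (array([191., 181.]), 5) (array([256.92, 256.8 ]), 25)
r (array([170.1, 193.8]), 10) (array([292.70967742, 268.29032258]), 31)
w (array([nan, nan]), 0) (array([nan, nan]), 0)
0.088 [nan nan nan] nan
0.106 [nan nan nan] nan
gauge side 7.17
bushA side 5.97
gauge scene 2.13
bush scene 2.4
bushB scene 2.49
fly scene 3.45h.py:24: RuntimeWarning: Mean of empty slice.
  return np.array([xs.mean(),ys.mean()]),len(xs),(xs.min(),ys.min(),xs.max(),ys.max()) if len(xs) else None
  ret = ret.dtype.type(ret / rcount)
```

View pics/c5.png

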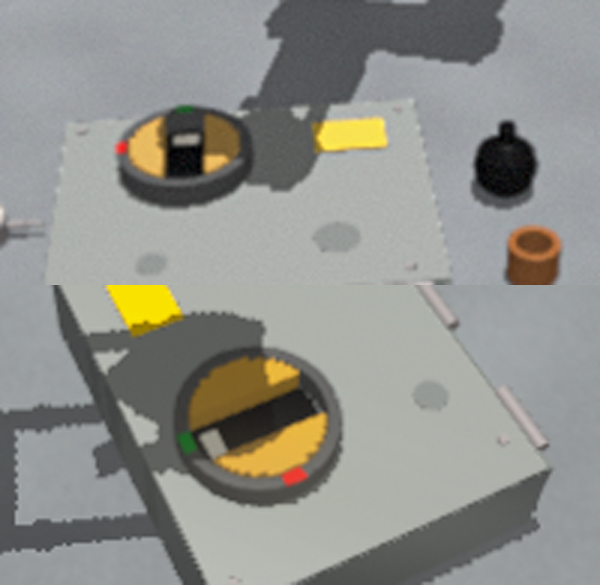

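The white end lies by the green mark and the flap is level. I'll measure the slot angle numerically before handing in.

Run:
```python
from h import *
b=dict(np.load('pics/d5.png.npz'));a=dict(np.load('pics/s5.png.npz'));p=np.load('p.npy');p[3]=0
C=fk(p,(-.165,-.045,.026))[0]
def ang(v): return 90-((np.degrees(np.arctan2(-v[1],-v[0])-p[2])+180)%360-180)*-1
for n,d,box,zs in(('side',b,(250,235,285,275),(.088,.09)),('scene',a,(183,180,200,200),(.088,.09))):
    h=cv2.cvtColor(d['frame'],cv2.COLOR_RGB2HSV).astype(int);m=(h[:,:,1]<50)&(h[:,:,2]>125)
    x0,y0,x1,y1=box
    n_,l,st,ce=cv2.connectedComponentsWithStats(m[y0:y1,x0:x1].astype(np.uint8))
    for i in range(1,n_):
        if st[i,4]<8: continue
        q=ce[i]+[x0,y0]
        for z in zs:
            v=onz(d,[q],z)[0]-C; print(n,q.round(1),st[i,4],z,'dev from green dir deg',((np.degrees(np.arctan2(v[1],v[0])-p[2])-180+180)%360-180).round(1),'r',np.hypot(*v[:2]).round(4))
E=onz(b,[(266.7,264),(304,247.3)],.106);v=E[0]-E[1];print('edge dev',((np.degrees(np.arctan2(v[1],v[0])-p[2]))%360-180).round(1))
# brass mask line fit: dark slot floor direction
h=cv2.cvtColor(b['frame'],cv2.COLOR_RGB2HSV).astype(int);m=((h[:,:,2]<50)).astype(np.uint8);m[:240]=0
n_,l,st,ce=cv2.connectedComponentsWithStats(m[225:275,255:308])
i=1+st[1:,4].argmax();ys,xs=np.nonzero(l==i);P=onz(b,np.c_[xs+255,ys+225],.088)[:,:2];w=np.linalg.svd(P-P.mean(0),full_matrices=False)[2][0]
print('floor',len(xs),((np.degrees(np.arctan2(w[1],w[0])-p[2])+90)%180-90).round(1))
```

```text
side [265.7 257.3] 44 0.088 dev from green dir deg -4.9 r 0.0317
side [265.7 257.3] 44 0.09 dev from green dir deg -2.9 r 0.0322
side [255.6 271. ] 93 0.088 dev from green dir deg 14.8 r 0.0644
side [255.6 271. ] 93 0.09 dev from green dir deg 15.6 r 0.065
scene [185.  180.3] 9 0.088 dev from green dir deg 13.2 r 0.085
scene [185.  180.3] 9 0.09 dev from green dir deg 13.4 r 0.082
scene [191.7 191.1] 20 0.088 dev from green dir deg 2.4 r 0.0327
scene [191.7 191.1] 20 0.09 dev from green dir deg 2.2 r 0.0298
edge dev 1.8
floor 316 -1.7
```

```bash
python3 -c "
from rig import manip
print(manip.get_state()['clock'],manip.sign_off())"
```

```text
the job is handed in; nothing more can be done
10.65 None
```

The flap is shut and the cam lock is turned to its stop. I handed the job in at 10.65 s and no verdict was reported.

- **Flap:** I pushed it down on the yellow pad with the closed fingertips until it met its stop, with 25 N at 86.9 mm height against 87 mm expected. After backing off, the pad and both marks were within about 1 px of where a shut flap puts them.
- **Cam:** I set both fingertips in the slot, slightly open and gripping nothing, and turned clockwise. The turning moment rose from 0.1 to 0.7 N m at the stop.
- **Slot angle:** My four image estimates of the slot's direction relative to the green mark disagree. They run from about -5° to +2°, centred near zero, so I relied on the moment rise as the firmer evidence.
- **Loose parts:** I compared their image patches before and after, but did not measure their positions again. Changes were small in the scene view, and larger (6 to 7 grey levels) for the gauge and one bushing in the side view. I did not track down that difference; the arm never went near either part.
- **Clearance:** The arm ended about 10 cm above the flap, with only residual force readings of about 0.5 N.

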